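# Square up a backgammon-box corner at the dice carver's stall

### The job

First pick up the fallen inlaid dice cup that lies in the mouth of the box corner and stand it upright, mouth up, on the round leather coaster. Then take the brass square by its wooden handle and, holding it flat and low between the two box sides, press its right-angled corner into the inside corner so that both edges bear flush on both sides without gaps, and keep it pressed for about a second. Finally lay the square flat on the middle of the green felt mat again and let go; do not disturb the bell, dish, checkers, jar or big die.

Things in the scene. Friction and masses are not known exactly. Their poses are not given: they have to be found in the camera images.
- cup: Octagonal walnut dice cup, gold, turquoise and red inlay, 60 mm across flats, 90 mm tall, wall 5 mm, 0.10 to 0.19 kg. Origin at the centre of its base's outer face; z along its axis from base to mouth; flats face its +-x and +-y. Starts lying on a flat (axis level, 30 mm above the table; y level) in the mouth of the box corner, base towards the corner, mouth roughly towards the robot.
- coaster: Fixed round brown leather coaster, 120 mm across, 4 mm thick, origin under its centre on the table; it lies left or right of the robot's centre line.
- mat: Fixed square green felt mat, 210 x 210 mm, 3 mm thick, origin under its centre on the table; on the other side from the coaster. The square starts on it.
- square: Brass square, 0.22 to 0.4 kg: L of two arms 22 mm wide, 16 mm thick, outer edges 120 mm, joined by a dark wood brace 16 mm thick; on it a wooden handle 14 mm (x) by 64 mm (y), its top 48 mm above the underside. Origin on the underside below the handle's middle; x points from handle to right-angled tip, z up; outer edges run back from the tip 45 degrees either side of -x. Starts on the mat.
- square_apex (a point): The tip of the square at its underside, where the two outer edges would meet (a 6 mm notch relieves the tip itself): 68 mm from the square's origin along its x.
- corner: Fixed inside corner of a backgammon box: two walnut sides joined at a right angle, standing on the table, a steel clamp (to 90 mm high) behind the joint. Origin at table height on the inner vertical edge where the inner faces meet; x points out through the corner (roughly away from the robot); z up. The square fits with its x along this x and its tip at this origin.
- side_left: Left box side (+y of the corner), fixed, 150 mm long, 45 mm high, 12 mm thick, polished and slippery; same origin and axes as the corner. Its inner face runs from the origin along (-1, +1, 0) in these axes.
- side_right: Right box side (-y of the corner), fixed, 150 mm long, 45 mm high, 12 mm thick, polished and slippery; same origin and axes as the corner. Its inner face runs from the origin along (-1, -1, 0) in these axes.
- bell: Brass hand bell, 60 mm across, 75 mm tall, loose; origin under its centre. Leave it alone.
- dish: Turquoise ceramic dish, 84 mm across, 26 mm high, loose; origin under its centre. Leave it alone.
- checker1: Ebony checker, 44 mm across, 12 mm thick, loose; origin under its centre. Leave it alone.
- checker2: Ebony checker, 44 mm across, 12 mm thick, loose; origin under its centre. Leave it alone.
- jar: Glass jar of dice with brass lid, 72 mm across, 99 mm tall, loose; origin under its centre. Leave it alone.
- big_die: Big bone display die, 60 mm cube, loose; origin under its centre. Leave it alone.

How it is judged:
By the outcome, as a careful person would: the job done as asked, in the order asked, and still so for the second after the job is handed in, with the robot touching nothing.
It also fails if it takes over 72 s, if anything falls off the work surface, if the arm or the gripper's body presses on something with over 40 N, if the wrist force passes 120 N, or if a joint passes its speed limit or range.

### The arm

A 7-joint arm with a two-finger parallel gripper is mounted at the origin on the work surface. World frame = base frame: x ahead of the robot, y to its left, z up, the work surface at z = 0. Lengths are in m, angles in rad, forces in N, time in s.
With the tool pointing down it reaches from about 0.35 to 0.9 m from the base axis. Payload 8.1 kg.
Tool frame: the origin (TCP) lies at the very end of the fingers, on their centre line; the grasp point (between the pads) lies 19 mm behind it (arm.tcp_to_grasp is the distance from the TCP to the grasp point, in m); z points along the fingers, y is the line along which they close (so a half turn about z gives the same grasp; the last joint's range is limited). The gripper opens to 92 mm and grips with 3 to 60 N. Pads are 19 mm wide; open, the fingers measure 130 mm over their backs; the gripper's body (75 mm by 190 mm) begins 47 mm behind the grasp point.
Start: joints at [1.185, 0.434, 0.025, 1.573, -0.012, 1.134, -0.075], TCP at [0.174, -0.6, 0.227] pointing down, gripper open.
Joint ranges: [-2.62, 2.62], [-0.44, 2.09], [-1.27, 1.32], [0.08, 2.57], [-1.32, 4.46], [0.12, 2], [-2.74, 2.74]. Speed limits (rad/s): [2.22, 2.22, 3.01, 3.01, 3.14, 3.14, 3.14].

### API

Orientations are given as a rotation vector (axis times angle).
In Python, from cell import arm gives the robot as it stands.
- The arm moves only by the tool nudge_tcp, called after "Request:" by a JSON object that holds its "api" and its "payload", one argument or row to a line. Schema: {"type":"object","properties":{"segments":{"type":"array","items":{"type":"array","items":{"type":"number"},"minItems":5,"maxItems":5},"minItems":1,"maxItems":10},"grip_force":{"type":"number"},"only":{"type":"string"},"quiet":{"type":"boolean"},"lines":{"type":"string"}},"required":["segments"],"additionalProperties":false}. segments is a list of rows, 1 to 10 of them, each of 5 numbers: dx, dy, dz in m, then a turn about the tool's z in rad, then the opening from 0.0 (shut) to 1.0 (fully open); each row shifts and turns the commanded pose from where the row before left it, along the tool's axes as they then stand; what a row does not reach is not made up. A row lasts 1/10 s, in which the tool goes at most 0.05 m and 0.15 rad, less where a joint would pass 70% of its speed; a pose out of reach is approached as far as the arm can. The fingers move at their own pace and stop on an object; grip_force is the grip in N (left out, the last holds). Time passes only in rows, so rows that do not move let the fingers close. The tool returns the time, the measured TCP pose, the force, the opening and the grip force at its end. only (a regular expression) keeps the lines of the reply that match it, lines (a string "A,B") keeps lines A to B, and quiet returns only ok. Input that does not fit is refused with a message, and nothing moves.
- arm.observe(): the state, without advancing time (a new reading comes with each control period).
- arm.get_image(name): name is "scene" or "top"; returns a dict with "image" (480x640x3 uint8, blue, green, red), "fx", "fy", "cx", "cy" (pixels), "cam_to_world" (4x4, takes a point from camera to world coordinates). Camera axes: x right, y down, z forward; pixel columns grow to the right and rows downward; lengths in m; the calibration is good to about 2 mm. A picture is of the moment at which its call begins. There is no depth.
- arm.sign_off(): hands the job in; it is judged then, once.
The state is a dict: "clock": time; "joints": joint angles; "dq": joint speeds; "joint_efforts": joint torques, N m; "position": TCP position; "ee_rot": TCP orientation; "force": force on the tool from outside, world axes, zero at the start; "ft_torque": the same for the moment, N m; "width": opening from 0.0 (shut) to 1.0 (fully open); "gripper_force": force on a finger pad.
Only numpy, scipy, OpenCV 4.12 (cv2) and the standard library are available. Lean on these libraries where they do the work, as an engineer would, in place of code of your own. Each camera call takes 0.05 s, during which the arm holds its last target. There are 200 camera calls.

## Working session

There is one attempt and no reset: what is moved stays moved. The work goes in short steps, Python scripts to look and compute and a tool call to move; the robot and the scene stay as the last step left them, time stands still between calls to the robot, and variables do not carry over. Pictures are saved under pics/ and viewed, at most 10 in all, crops included, and the job is handed in when it is done.

```bash
ls; mkdir -p pics
```

Run:
```python
from cell import arm
import cv2,numpy as np
for n in("top","scene"):
    d=arm.get_image(n); cv2.imwrite(f"pics/{n}0.png",d["image"]); print(n,d["fx"],d["fy"],d["cx"],d["cy"]); print(np.round(d["cam_to_world"],3))
s=arm.observe(); print(s)
```

```text
cell.py
pics
top 488.60534301172765 488.60534301172765 323.86239009567936 245.63782219336213
[[ 0.019 -0.989  0.146  0.435]
 [-1.    -0.018  0.011 -0.007]
 [-0.008 -0.146 -0.989  0.992]
 [ 0.     0.     0.     1.   ]]
scene 494.61396230967847 494.61396230967847 329.50097241986407 241.52308586987021
[[-0.898  0.34  -0.278  0.801]
 [ 0.439  0.713 -0.546  0.473]
 [ 0.013 -0.613 -0.79   0.739]
 [ 0.     0.     0.     1.   ]]
{'clock': 0.1, 'joints': array([ 1.18541549,  0.43514766,  0.02497138,  1.5739934 , -0.01158158,
        1.13397118, -0.07508719]), 'dq': array([-5.49354508e-04, -2.47873228e-03,  2.04917587e-04, -2.83017017e-03,
       -4.29048817e-04, -4.11227139e-05,  2.26166467e-04]), 'joint_efforts': array([ 3.66003289e-03, -6.69135046e+01,  9.88391675e-01, -3.15147114e+01,
       -6.04284788e-02,  3.74181743e-02, -9.28204457e-06]), 'position': array([ 0.17421419, -0.59976831,  0.22603184]), 'ee_rot': array([-3.10893222e+00, -4.42452060e-01,  5.22305751e-04]), 'force': array([ 0.87765104,  0.06834093, -0.45828056]), 'ft_torque': array([ 0.01184136,  0.02550492, -0.05103096]), 'gripper_force': 0.0, 'width': 1.0004674449166753}
```

View pics/top0.png

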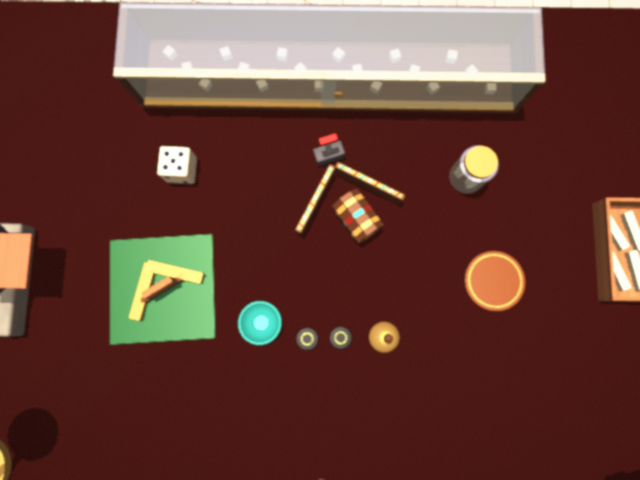

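View pics/scene0.png

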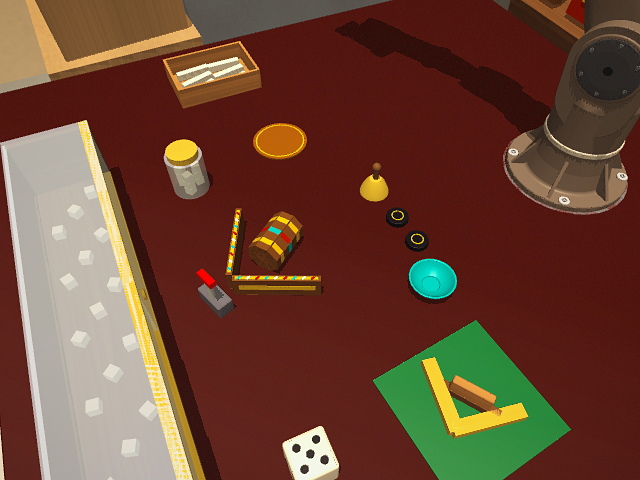

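Top view: mat and square are at left (150,290), the corner apex is near (333,167), the lying cup is at (359,216) and the coaster at (495,281). The scene view agrees. Next I zoom in to get pixel-accurate features.

Create h.py:
```python
import cv2,numpy as np
from cell import arm
def cap(n): return arm.get_image(n)
def ray(d,u,v,z):
    "pixel -> world xy on plane z"
    T=d["cam_to_world"]; r=T[:3,:3]@np.array([(u-d["cx"])/d["fx"],(v-d["cy"])/d["fy"],1]); c=T[:3,3]
    return (c+r*(z-c[2])/r[2])[:2]
def proj(d,p):
    T=np.linalg.inv(d["cam_to_world"]); q=T[:3,:3]@np.array(p)+T[:3,3]
    return np.array([d["fx"]*q[0]/q[2]+d["cx"],d["fy"]*q[1]/q[2]+d["cy"]])
def mask(d,lo,hi,box=None):
    m=cv2.inRange(cv2.cvtColor(d["image"],cv2.COLOR_BGR2HSV),np.array(lo),np.array(hi))
    if box: k=np.zeros_like(m); x0,y0,x1,y1=box; k[y0:y1,x0:x1]=255; m&=k
    return m
def big(m):
    c,_=cv2.findContours(m,cv2.RETR_EXTERNAL,cv2.CHAIN_APPROX_NONE); return max(c,key=cv2.contourArea)
```

Run:
```python
from h import *
d=cap("top"); im=d["image"]
a=cv2.resize(im[130:250,280:420],None,fx=5,fy=5,interpolation=cv2.INTER_CUBIC); cv2.imwrite("pics/c1.png",a)
a=cv2.resize(im[225:350,100:225],None,fx=4.8,fy=4.8,interpolation=cv2.INTER_CUBIC); cv2.imwrite("pics/c2.png",a)
s=cap("scene"); a=cv2.resize(s["image"][195:325,180:340],None,fx=4.5,fy=4.5,interpolation=cv2.INTER_CUBIC); cv2.imwrite("pics/c3.png",a)
# coaster
c=big(mask(d,(5,120,120),(30,255,255),(450,240,540,320))); (x,y),(w,h),ang=cv2.fitEllipse(c); print("coaster",x,y,w,h,ray(d,x,y,.004))
c=big(mask(d,(50,80,40),(80,255,255),(90,220,230,360))); r=cv2.minAreaRect(c); print("mat",r,ray(d,*r[0],.003),[ray(d,*p,.003) for p in cv2.boxPoints(r)])
```

```text
coaster 494.6195068359375 280.499267578125 58.93718338012695 61.78935623168945 [ 0.51626621 -0.34119661]
mat ((160.9494171142578, 288.72998046875), (106.67074584960938, 104.95716857910156), 88.36341857910156) [0.48726104 0.33269379] [array([0.59154727, 0.4513851 ]), array([0.60161007, 0.23527158]), array([0.38635256, 0.21784682]), array([0.37641024, 0.42713565])]
```

View pics/c1.png

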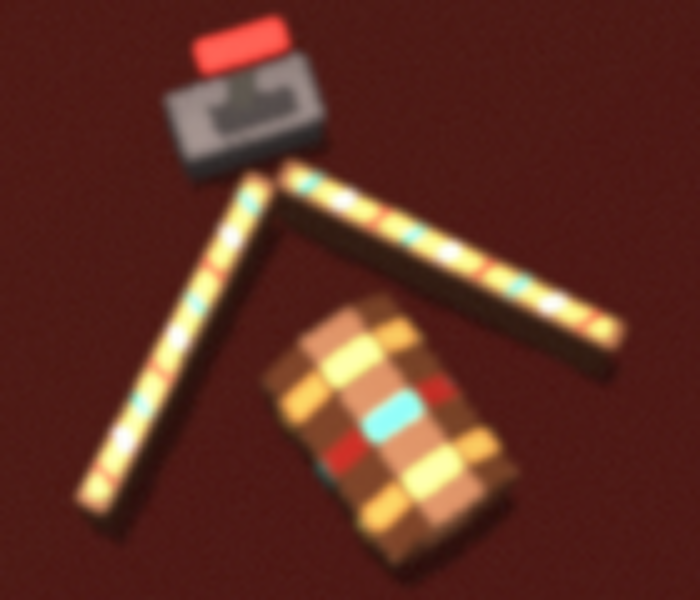

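View pics/c2.png

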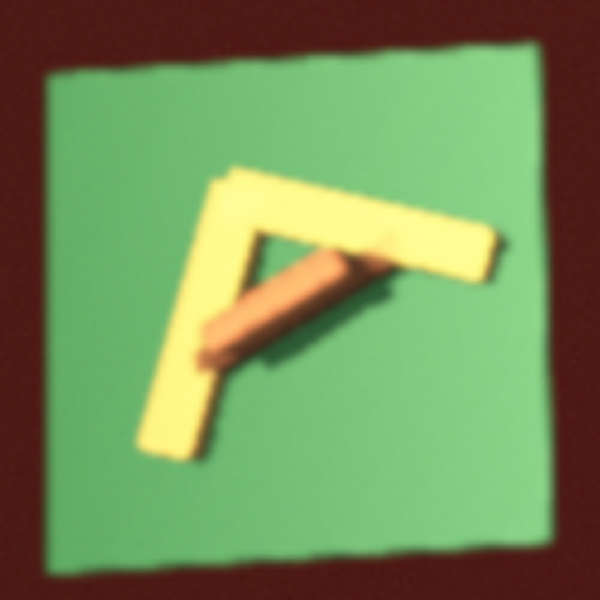

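View pics/c3.png

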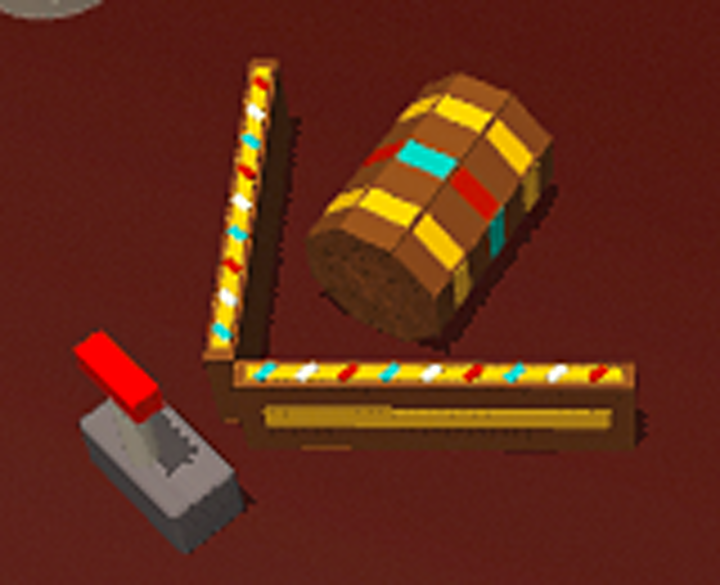

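Crop c1 shows the side tops, with the turquoise centre of the cup's top flat at about (393,418). Crop c2 shows the L's outer edges meeting near (215,165) and the handle from (205,345) to (340,260). Crop c3 confirms the base faces the corner. Next come the fits.

Create m.py:
```python
from h import *
def fit(P): 
    vx,vy,x,y=cv2.fitLine(np.float32(P),cv2.DIST_HUBER,0,.0005,.001).ravel(); return np.array([x,y]),np.array([vx,vy])
def isect(l1,l2): 
    t=np.linalg.solve(np.c_[l1[1],-l2[1]],l2[0]-l1[0]); return l1[0]+t[0]*l1[1]
def corner(d,polyL,polyR):
    V=d["image"].max(2); L=[]
    for p in (polyL,polyR):
        k=np.zeros_like(V); cv2.fillPoly(k,[np.int32(p)],255)
        v,u=np.nonzero((V>130)&(k>0)); L.append(fit([ray(d,a,b,.045) for a,b in zip(u,v)])) 
    c=isect(*L)
    for i in(0,1):
        q,e=L[i]; e=e*np.sign(e@(q-c)); L[i]=(q,e)
    x=-(L[0][1]+L[1][1]); x/=np.linalg.norm(x)
    ang=np.degrees(np.arccos(L[0][1]@L[1][1]))
    return c-x*.006*2**.5, np.arctan2(x[1],x[0]), ang
def square(d,box,z):
    "outer-edge fit -> apex, yaw; z = height of brass top"
    c=big(mask(d,(18,90,140),(35,255,255),box))[:,0]; P=np.array([ray(d,a,b,z) for a,b in c])
    h=cv2.minAreaRect(np.float32(P)); 
    hull=cv2.convexHull(np.float32(P))[:,0]
    # two longest hull edges after simplification, excluding hypotenuse: the perpendicular ones
    q=cv2.approxPolyDP(hull[:,None],.007,True)[:,0]; E=[(q[i],q[(i+1)%len(q)]) for i in range(len(q))]
    E=sorted(E,key=lambda e:-np.linalg.norm(e[1]-e[0]))[:3]; ln=[np.linalg.norm(b-a) for a,b in E]
    L=[]
    for a,b in E[1:]:
        n=np.array([-(b-a)[1],(b-a)[0]])/np.linalg.norm(b-a); s=(P-a)@n; t=(P-a)@(b-a)/((b-a)@(b-a))
        L.append(fit(P[(abs(s)<.005)&(t>.12)&(t<.88)]))
    apex=isect(*L); m=P.mean(0); D=[l[1]*np.sign(l[1]@(l[0]-apex)) for l in L]; x=-(D[0]+D[1]); x/=np.linalg.norm(x)
    return apex,apex-.068*x,np.arctan2(x[1],x[0]),np.degrees(np.arccos(D[0]@D[1])),np.round(ln,3)
```

Create r.py:
```python
from m import *
t=cap("top"); s=cap("scene")
cr=lambda p,k,o:np.array(p)/k+o
o=np.array([280,130]); o3=np.array([180,195])
print("corner top",corner(t,cr([(240,160),(285,175),(130,530),(60,500)],5,o),cr([(275,180),(290,150),(640,310),(615,355)],5,o)))
print("corner sc",corner(s,cr([(240,50),(285,55),(240,365),(195,360)],4.5,o3),cr([(228,350),(640,355),(640,392),(228,392)],4.5,o3)))
for n,d,b in(("t",t,(335,180,385,250)),("s",s,(248,205,305,275))):
    c=big(mask(d,(80,120,120),(98,255,255),b)) if n=="t" else max(cv2.findContours(mask(d,(80,120,120),(98,255,255),(262,222,285,238)),0,1)[0],key=cv2.contourArea)
    M=cv2.moments(c); print("cup mid",n,ray(d,M["m10"]/M["m00"],M["m01"]/M["m00"],.06))
a=[ray(t,*cr(p,5,o),.06) for p in((327,326),(461,508))]; v=a[1]-a[0]; print("cup base,mouth top",a,np.linalg.norm(v),np.arctan2(v[1],v[0]))
a=[ray(s,*cr(p,4.5,o3),.06) for p in((389,202),(482,98))]; v=a[1]-a[0]; print("cup sc",a,np.linalg.norm(v),np.arctan2(v[1],v[0]))
print("sq top",square(t,(100,230,225,350),.019)); print("sq sc",square(s,(400,330,550,450),.019))
c=big(mask(s,(5,120,120),(30,255,255),(245,115,315,165))); e=cv2.fitEllipse(c); print("coaster s",ray(s,*e[0],.004))
for p in((240,42),): print("clamp red",ray(t,*cr(p,5,o),.09),ray(s,*cr((118,375),4.5,o3),.09))
c=big(mask(s,(50,80,40),(80,255,255))); print(cv2.contourArea(c))
M=big(mask(t,(50,80,40),(80,255,255),(90,220,230,360)));h=cv2.approxPolyDP(cv2.convexHull(M),6,True)[:,0];print("mat",[np.round(ray(t,*p,.003),3) for p in h],np.mean([ray(t,*p,.003) for p in h],0))
```

```bash
python3 r.py
```

```text
corner top (array([ 0.73620164, -0.01504531], dtype=float32), np.float32(0.3275111), np.float32(90.15134))
corner sc (array([ 0.73589766, -0.01499211], dtype=float32), np.float32(0.32899684), np.float32(90.4664))Traceback (most recent call last):
  File "r.py", line 8, in <module>
    c=big(mask(d,(80,120,120),(98,255,255),b)) if n=="t" else max(cv2.findContours(mask(d,(80,120,120),(98,255,255),(262,222,285,238)),0,1)[0],key=cv2.contourArea)
      ~~~^^^^^^^^^^^^^^^^^^^^^^^^^^^^^^^^^^^^^
  File "h.py", line 16, in big
    c,_=cv2.findContours(m,cv2.RETR_EXTERNAL,cv2.CHAIN_APPROX_NONE); return max(c,key=cv2.contourArea)
                                                                            ~~~^^^^^^^^^^^^^^^^^^^^^^^
ValueError: max() iterable argument is empty
```

Both views agree very well on the corner. The turquoise mask is too strict, so I'm loosening it.

```bash
sed -i 's/(80,120,120),(98,255,255)/(75,60,100),(105,255,255)/g' r.py; python3 r.py
```

```text
corner top (array([ 0.7361871, -0.015016 ], dtype=float32), np.float32(0.32790238), np.float32(90.12768))
corner sc (array([ 0.7358733 , -0.01497677], dtype=float32), np.float32(0.32904747), np.float32(90.48391))
cup mid t [ 0.63866577 -0.06153276]
cup mid s [ 0.6388475  -0.06153704]
cup base,mouth top [array([ 0.67343964, -0.03642714]), array([ 0.60203238, -0.08915921])] 0.0887674901329331 -2.505512152909529
cup sc [array([ 0.65948352, -0.04664874]), array([ 0.60637015, -0.07995524])] 0.06269252556065448 -2.5814966478753756
sq top (array([0.5451152 , 0.36250958], dtype=float32), array([0.48781806, 0.32588935], dtype=float32), np.float32(0.56869465), np.float32(90.712494), array([0.139, 0.12 , 0.115], dtype=float32))
sq sc (array([0.54544723, 0.36534116], dtype=float32), array([0.48834652, 0.32841545], dtype=float32), np.float32(0.57403564), np.float32(90.166336), array([0.139, 0.122, 0.116], dtype=float32))
coaster s [ 0.51781149 -0.33918847]
clamp red [ 7.77637215e-01 -5.16770708e-04] [0.77870933 0.00698312]
18190.0
mat [array([0.601, 0.239]), array([0.395, 0.22 ]), array([0.377, 0.427]), array([0.583, 0.444])] [0.4893036  0.33274422]
```

Create go.py:
```python
import sys; from h import *
from scipy.spatial.transform import Rotation as Ro
# usage: go.py x y z [psi]: remaining delta in tool axes; psi = world angle of tool x (mod pi)
g=[float(a) for a in sys.argv[1:]]; s=arm.observe(); R=Ro.from_rotvec(s["ee_rot"]).as_matrix()
psi=np.arctan2(R[1,0],R[0,0]); w=(g[3]-psi+np.pi/2)%np.pi-np.pi/2 if len(g)>3 else 0
print("tool delta",np.round(R.T@(np.array(g[:3])-s["position"]),4),"psi",round(psi,4),"turn",round(-w,4),"pos",np.round(s["position"],4),"tilt",np.round(R[:,2],4),"F",np.round(s["force"],1),"M",np.round(s["ft_torque"],2),"w",round(s["width"],3),"g",round(s["gripper_force"],1),"t",s["clock"])
```

```text
(no output)
```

Request:
{"api": "nudge_tcp", "payload": {
  "segments": [
    [0,0,0,-0.115,1],
    [0,0,0,-0.115,1],
    [0,0,0,-0.114,1],
    [0.04,-0.01,0,0,1],
    [0.04,-0.01,0,0,1],
    [0.04,-0.01,0,0,1],
    [0.04,-0.01,0,0,1],
    [0.04,-0.01,0,0,1],
    [0.04,-0.01,0,0,1],
    [0.04,-0.01,0,0,1]
  ]
}}

```text
clock: 1.4
position: [0.361, -0.3779, 0.227]
ee_rot: [2.988, 0.968, 0.0]
force: [1.2, -0.8, 0.3]
width: 1.0
gripper_force: 0.0
```

```bash
python3 go.py 0.617 -0.077 0.2 0.622
```

```text
tool delta [ 0.3838 -0.0937  0.0269] psi 0.6266 turn 0.0046 pos [ 0.361  -0.3779  0.227 ] tilt [ 4.e-04 -5.e-04 -1.e+00] F [ 1.2 -0.8  0.3] M [-0.1  -0.03 -0.01] w 1.0 g 0.0 t 1.4
```

Request:
{"api": "nudge_tcp", "payload": {
  "segments": [
    [0.04,-0.01,0,0,1],
    [0.04,-0.01,0,0,1],
    [0.04,-0.01,0,0,1],
    [0.04,-0.01,0,0,1],
    [0.04,-0.01,0,0,1],
    [0.04,-0.01,0,0,1],
    [0.04,-0.01,0,0,1],
    [0.04,-0.01,0,0,1],
    [0.03,-0.01,0,0,1],
    [0,0,0,0,1]
  ]
}}

```text
clock: 2.4
position: [0.5931, -0.0953, 0.2266]
ee_rot: [-2.983, -0.978, -0.003]
force: [-1.2, 0.4, -0.0]
width: 0.995
gripper_force: 0.0
```

```bash
python3 go.py 0.617 -0.077 0.012 0.622
```

```text
tool delta [ 2.950e-02 -2.000e-04  2.147e-01] psi 0.6337 turn 0.0117 pos [ 0.5931 -0.0953  0.2266] tilt [ 0.0013  0.003  -1.    ] F [-1.2  0.4 -0. ] M [ 0.01 -0.04 -0.02] w 0.995 g 0.0 t 2.4
```

Request:
{"api": "nudge_tcp", "payload": {
  "segments": [
    [0.02,0,0.03,0.01,1],
    [0.01,0,0.03,0,1],
    [0,0,0.03,0,1],
    [0,0,0.03,0,1],
    [0,0,0.02,0,1],
    [0,0,0.01,0,1],
    [0,0,0,0,1],
    [0,0,0,0,1]
  ]
}}

```text
clock: 3.2
position: [0.6157, -0.0838, 0.0777]
ee_rot: [2.993, 0.953, 0.002]
force: [0.1, 0.1, -0.3]
width: 0.997
gripper_force: 0.0
```

```bash
python3 go.py 0.617 -0.077 0.012 0.622
```

```text
tool delta [ 0.0049 -0.0049  0.0657] psi 0.6164 turn -0.0056 pos [ 0.6157 -0.0838  0.0777] tilt [ 1.2e-03 -1.0e-04 -1.0e+00] F [ 0.1  0.1 -0.3] M [-0.06 -0.09 -0.03] w 0.997 g 0.0 t 3.2
```

Request:
{"api": "nudge_tcp", "payload": {
  "segments": [
    [0.005,-0.005,0.01,0,1],
    [0,0,0.02,0,1],
    [0,0,0.02,0,1],
    [0,0,0.015,0,1],
    [0,0,0,0,1],
    [0,0,0,0,1]
  ]
}}

```text
clock: 3.8
position: [0.6166, -0.0763, 0.012]
ee_rot: [-2.993, -0.954, -0.0]
force: [0.2, 0.2, 0.8]
width: 0.999
gripper_force: 0.0
```

```bash
python3 go.py 0.617 -0.077 0.012 0.622
```

Run:
```python
from h import *
d=cap("scene"); cv2.imwrite("pics/g1.png",cv2.resize(d["image"][120:340,160:400],None,fx=2.4,fy=2.4))
```

```text
tool delta [-0.0001  0.0008  0.    ] psi 0.617 turn -0.005 pos [ 0.6166 -0.0763  0.012 ] tilt [ 2.e-04  1.e-04 -1.e+00] F [0.2 0.2 0.8] M [-0.02 -0.09  0.06] w 0.999 g 0.0 t 3.8
```

View pics/g1.png

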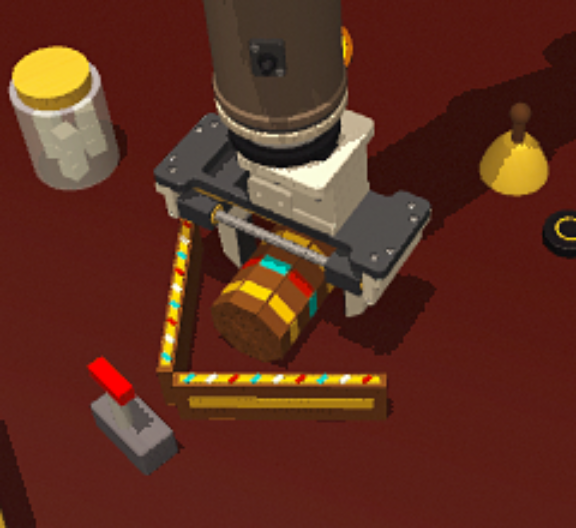

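The fingers straddle the cup near its mouth end and are clear of both sides. I'll close with a light grip and lift so the base swings down.

Request:
{"api": "nudge_tcp", "payload": {
  "segments": [
    [0,0,0,0,0.6],
    [0,0,0,0,0.6],
    [0,0,0,0,0.6],
    [0,0,0,0,0.6],
    [0,0,0,0,0.5],
    [0,0,0,0,0.5],
    [0,0,0,0,0.5],
    [0,0,0,0,0.5]
  ],
  "grip_force": 6
}}

```text
clock: 4.65
position: [0.6165, -0.0768, 0.0119]
ee_rot: [2.993, 0.953, 0.0]
force: [-1.1, -0.3, 3.7]
width: 0.657
gripper_force: 6.0
```

Request:
{"api": "nudge_tcp", "payload": {
  "segments": [
    [0,0,-0.005,0,0.5],
    [0,0,-0.01,0,0.5],
    [0,0,-0.015,0,0.5],
    [0,0,-0.015,0,0.5],
    [0,0,-0.02,0,0.5],
    [0,0,-0.02,0,0.5],
    [0,0,-0.02,0,0.5],
    [0,0,-0.02,0,0.5],
    [0,0,0,0,0.5],
    [0,0,0,0,0.5]
  ]
}}

```text
clock: 5.65
position: [0.6166, -0.0766, 0.1377]
ee_rot: [2.993, 0.953, 0.002]
force: [-0.1, 0.0, -2.2]
width: 0.652
gripper_force: 6.0
```

Run:
```python
from h import *
d=cap("scene"); cv2.imwrite("pics/g2.png",cv2.resize(d["image"][80:340,160:400],None,fx=2.2,fy=2.2))
```

```text
(no output)
```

View pics/g2.png

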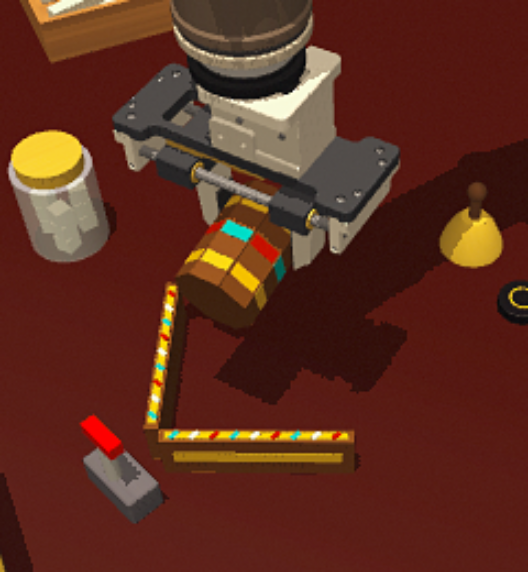

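The cup is lifted but only about 15° tilted, because friction holds it. I'll carry it over the coaster, then relax the grip to 3 N at low height.

Request:
{"api": "nudge_tcp", "payload": {
  "segments": [
    [-0.02,0.015,0,0,0.5],
    [-0.03,0.02,0,0,0.5],
    [-0.03,0.02,0,0,0.5],
    [-0.03,0.02,0,0,0.5],
    [-0.03,0.02,0,0,0.5],
    [-0.03,0.02,0,0,0.5],
    [-0.03,0.02,0,0,0.5],
    [-0.02,0.015,0,0,0.5],
    [-0.01,0.005,0,0,0.5],
    [0,0,0,0,0.5]
  ]
}}

```text
clock: 6.7
position: [0.517, -0.3372, 0.1358]
ee_rot: [-2.994, -0.949, 0.002]
force: [-0.6, 0.5, -1.1]
width: 0.652
gripper_force: 6.0
```

Request:
{"api": "nudge_tcp", "payload": {
  "segments": [
    [0,0,0.02,0,0.5],
    [0,0,0.02,0,0.5],
    [0,0,0.02,0,0.5],
    [0,0,0.01,0,0.5],
    [0,0,0,0,0.5]
  ]
}}

```text
clock: 7.2
position: [0.5182, -0.3338, 0.0652]
ee_rot: [-2.99, -0.956, 0.002]
force: [-0.4, 0.6, -1.2]
width: 0.651
gripper_force: 6.0
```

Request:
{"api": "nudge_tcp", "payload": {
  "segments": [
    [0,0,0,0,0.5],
    [0,0,0,0,0.5],
    [0,0,0,0,0.5],
    [0,0,0,0,0.5],
    [0,0,0,0,0.5]
  ],
  "grip_force": 3
}}

```text
clock: 7.7
position: [0.5191, -0.3363, 0.0676]
ee_rot: [2.992, 0.953, 0.002]
force: [-0.5, -0.3, 3.9]
width: 0.652
gripper_force: 3.0
```

```bash
python3 go.py 0.517 -0.340 .067
```

Run:
```python
from h import *
d=cap("scene"); cv2.imwrite("pics/g3.png",cv2.resize(d["image"][0:240,160:400],None,fx=2.4,fy=2.4))
```

```text
tool delta [-0.0038  0.0018  0.0006] psi 0.6167 turn 0 pos [ 0.5191 -0.3363  0.0676] tilt [ 1.5e-03 -7.0e-04 -1.0e+00] F [-0.5 -0.3  3.9] M [ 0.18 -0.07  0.08] w 0.652 g 3.0 t 7.7
```

View pics/g3.png

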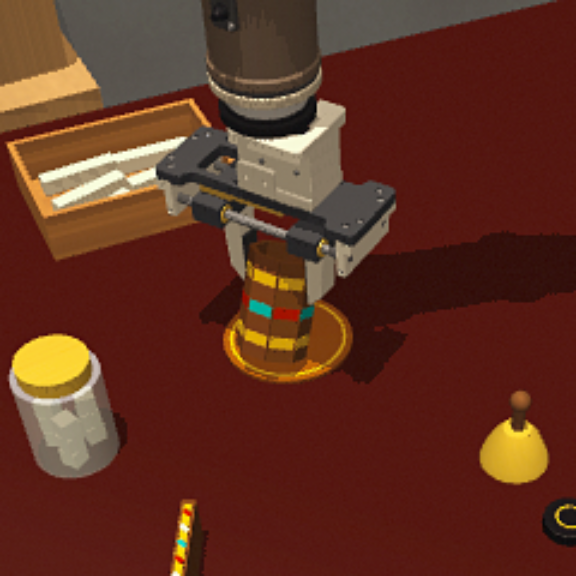

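The cup swung nearly upright at 3 N, tilted about 10° with its base towards +tool x. Pressing down gently on the coaster should square it up, so I'll centre it and lower slowly.

Request:
{"api": "nudge_tcp", "payload": {
  "segments": [
    [-0.003,0.002,-0.005,0,0.5],
    [0,0,0,0,0.5],
    [0,0,0,0,0.5],
    [0,0,0,0,0.5]
  ]
}}

```text
clock: 8.15
position: [0.5168, -0.3395, 0.0714]
ee_rot: [-2.993, -0.953, 0.001]
force: [0.6, 0.5, -1.4]
width: 0.658
gripper_force: 3.0
```

Request:
{"api": "nudge_tcp", "payload": {
  "segments": [
    [0,0,0.003,0,0.5],
    [0,0,0.003,0,0.5],
    [0,0,0.002,0,0.5],
    [0,0,0.002,0,0.5],
    [0,0,0,0,0.5],
    [0,0,0,0,0.5]
  ]
}}

```text
clock: 8.75
position: [0.5172, -0.3394, 0.0616]
ee_rot: [2.993, 0.954, 0.0]
force: [0.9, -0.1, 0.1]
width: 0.649
gripper_force: 3.0
```

```bash
python3 go.py 0.517 -0.340 .0565
```

```text
tool delta [-0.0005  0.0004  0.0051] psi 0.6169 turn 0 pos [ 0.5172 -0.3394  0.0616] tilt [ 2.e-04  0.e+00 -1.e+00] F [ 0.9 -0.1  0.1] M [ 0.08 -0.23  0.06] w 0.649 g 3.0 t 8.75
```

Request:
{"api": "nudge_tcp", "payload": {
  "segments": [
    [0,0,0.002,0,0.5],
    [0,0,0.002,0,0.5],
    [0,0,0.001,0,0.5],
    [0,0,0,0,0.5],
    [0,0,0,0,0.5]
  ]
}}

```text
clock: 9.25
position: [0.5171, -0.3395, 0.0566]
ee_rot: [2.993, 0.953, -0.0]
force: [0.8, 0.1, 1.0]
width: 0.654
gripper_force: 3.0
```

```bash
python3 go.py 0.517 -0.340 .0565
```

```text
tool delta [-0.0003  0.0003  0.0001] psi 0.6167 turn 0 pos [ 0.5171 -0.3395  0.0566] tilt [-1.e-04 -1.e-04 -1.e+00] F [0.8 0.1 1. ] M [ 0.07 -0.16  0.01] w 0.654 g 3.0 t 9.25
```

Request:
{"api": "nudge_tcp", "payload": {
  "segments": [
    [0,0,0.001,0,0.5],
    [0,0,0.001,0,0.5],
    [0,0,0.001,0,0.5],
    [0,0,0,0,0.5],
    [0,0,0,0,0.5]
  ]
}}

```text
clock: 9.75
position: [0.5171, -0.3395, 0.0536]
ee_rot: [2.993, 0.953, 0.0]
force: [0.2, 0.2, 1.8]
width: 0.653
gripper_force: 3.0
```

Run:
```python
from h import *
d=cap("scene"); a=cv2.resize(d["image"][60:180,220:340],None,fx=4,fy=4)
d=cap("top"); b=cv2.resize(d["image"][230:330,440:540],(480,480)); cv2.imwrite("pics/g4.png",np.hstack([a,b])[:,:800])
```

```text
(no output)
```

View pics/g4.png

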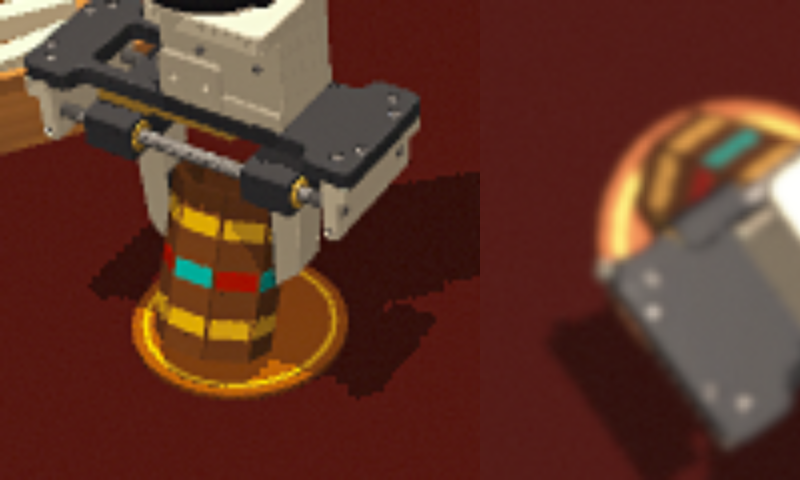

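Run:
```python
from h import *
d=cap("scene"); u=np.array([np.cos(.617),np.sin(.617)]);v=np.array([-u[1],u[0]])
C=np.array([.5171,-.3395])
# gripped point: axis passes through grip point G; facing flat normal +u ("top" flat when lying)
for deg in(0,5,10,15,20,25):
    a=np.radians(deg); G=np.r_[C,.0536+.019]
    b=np.r_[u*np.sin(a),-np.cos(a)]   # towards base
    n=np.r_[u*np.cos(a),np.sin(a)]    # former top flat normal
    f=lambda t:proj(d,G+b*t+.03*n)
    print(deg,[np.round(f(t),1) for t in(4,27,50)], "base lowest z",round((G+b*72-.03*n)[2],4))
m=mask(d,(75,60,80),(105,255,255),(255,115,300,140)); print(cv2.connectedComponentsWithStats(m)[2:])
m=mask(d,(18,120,120),(35,255,255),(255,105,292,146)); print(cv2.connectedComponentsWithStats(m)[2:])
```

```text
0 [array([308.9, 501.6]), array([319.2, 602.1]), array([320.3, 612.5])] base lowest z -71.9274
5 [array([287.2, 543.3]), array([292.1, 662.2]), array([292.6, 674.7])] base lowest z -71.656
10 [array([263. , 588.9]), array([260.9, 731. ]), array([260.7, 746.1])] base lowest z -70.8388
15 [array([235.6, 639.5]), array([224.2, 811.6]), array([222.9, 830.4])] base lowest z -69.4818
20 [array([203.9, 696.8]), array([179.7, 909.2]), array([176.9, 933.1])] base lowest z -67.5955
25 [array([166.7, 763. ]), array([ 123.6, 1031.6]), array([ 118.6, 1063.1])] base lowest z -65.1942
(array([[     0,      0,    640,    480, 307144],
       [   264,    124,      9,      8,     44],
       [   285,    128,      4,      5,     12]], dtype=int32), array([[319.50868322, 239.52030318],
       [267.95454545, 127.70454545],
       [286.25      , 129.75      ]]))
(array([[     0,      0,    640,    480, 306940],
       [   262,    109,     13,     10,     59],
       [   276,    115,     10,      6,     47],
       [   287,    119,      1,      1,      1],
       [   255,    133,     16,     13,     82],
       [   272,    139,     17,      6,     71]], dtype=int32), array([[319.54058122, 239.59255229],
       [268.03389831, 114.28813559],
       [280.57446809, 117.55319149],
       [287.        , 119.        ],
       [262.12195122, 139.1097561 ],
       [279.32394366, 141.8028169 ]]))
```

Run:
```python
from h import *
d=cap("scene"); u=np.array([np.cos(.617),np.sin(.617)]); C=np.array([.5171,-.3395])
for deg in(0,5,10,15,20,25):
    a=np.radians(deg); G=np.r_[C,.0536+.019]
    b=np.r_[u*np.sin(a),-np.cos(a)]; n=np.r_[u*np.cos(a),np.sin(a)]
    print(deg,[np.round(proj(d,G+b*t+.03*n),1) for t in(.004,.027,.050)],"lowest z",round((G+b*.072-.03*n)[2],4))
```

```text
0 [array([270.1, 124.7]), array([270.9, 133.3]), array([271.8, 141.7])] lowest z 0.0006
5 [array([269.9, 123.8]), array([270.3, 132.9]), array([270.6, 141.8])] lowest z -0.0017
10 [array([269.8, 122.8]), array([269.6, 132.4]), array([269.5, 141.8])] lowest z -0.0035
15 [array([269.7, 121.7]), array([269.1, 131.7]), array([268.4, 141.5])] lowest z -0.0047
20 [array([269.8, 120.6]), array([268.6, 130.9]), array([267.4, 141. ])] lowest z -0.0053
25 [array([269.8, 119.4]), array([268.1, 130. ]), array([266.5, 140.4])] lowest z -0.0053
```

The cup is still tilted about 18°: its bands are offset in the scene view, and its base sticks out towards +tool x in the top view. I'll lift, step back, set the base edge down, and drag +x so base friction stands it up.

Request:
{"api": "nudge_tcp", "payload": {
  "segments": [
    [0,0,-0.01,0,0.5],
    [0,0,-0.01,0,0.5],
    [-0.01,0,0,0,0.5],
    [-0.012,0,0,0,0.5],
    [0,0,0,0,0.5],
    [0,0,0.01,0,0.5],
    [0,0,0.008,0,0.5],
    [0,0,0.002,0,0.5],
    [0,0,0,0,0.5]
  ]
}}

```text
clock: 10.85
position: [0.4991, -0.3516, 0.0529]
ee_rot: [-2.992, -0.954, 0.001]
force: [0.3, 0.1, -1.5]
width: 0.654
gripper_force: 3.0
```

Request:
{"api": "nudge_tcp", "payload": {
  "segments": [
    [0.004,0,0.001,0,0.5],
    [0.004,0,0.001,0,0.5],
    [0.004,0,0.001,0,0.5],
    [0.004,0,0.001,0,0.5],
    [0.004,0,0.001,0,0.5],
    [0.002,0,0.001,0,0.5],
    [0,0,0,0,0.5],
    [0,0,0,0,0.5]
  ]
}}

```text
clock: 11.65
position: [0.5172, -0.3395, 0.0477]
ee_rot: [2.993, 0.954, 0.0]
force: [0.2, 0.8, -1.4]
width: 0.651
gripper_force: 3.0
```

Run:
```python
from h import *
d=cap("scene")
m=mask(d,(75,60,80),(105,255,255),(255,115,300,140)); print(cv2.connectedComponentsWithStats(m)[2:])
m=mask(d,(18,120,120),(35,255,255),(255,105,292,146)); print(cv2.connectedComponentsWithStats(m)[2:])
```

```bash
python3 go.py 0.517 -0.340 .0565
```

```text
(array([[     0,      0,    640,    480, 307161],
       [   265,    129,     10,      7,     35],
       [   287,    130,      1,      4,      4]], dtype=int32), array([[319.50613522, 239.51366547],
       [269.37142857, 131.91428571],
       [287.        , 131.5       ]]))
(array([[     0,      0,    640,    480, 306977],
       [   262,    113,      2,      2,      3],
       [   263,    116,      1,      2,      2],
       [   264,    118,     10,      7,     39],
       [   275,    120,     11,      5,     44],
       [   287,    120,      1,      3,      3],
       [   255,    130,      8,     16,     32],
       [   263,    134,      2,      2,      3],
       [   264,    137,     11,      9,     38],
       [   287,    136,      5,      8,     17],
       [   276,    141,     10,      5,     42]], dtype=int32), array([[319.5335188 , 239.57744717],
       [262.33333333, 113.66666667],
       [263.        , 116.5       ],
       [268.97435897, 120.94871795],
       [279.90909091, 122.13636364],
       [287.        , 121.        ],
       [257.53125   , 137.96875   ],
       [263.33333333, 134.66666667],
       [269.39473684, 141.89473684],
       [289.11764706, 139.64705882],
       [280.85714286, 143.35714286]]))
tool delta [-0.0002  0.0002 -0.0088] psi 0.6166 turn 0 pos [ 0.5171 -0.3397  0.0477] tilt [ 1.e-04 -3.e-04 -1.e+00] F [ 0.4 -0.5  0.5] M [ 0.05 -0.13 -0.  ] w 0.657 g 3.0 t 11.7
```

The band spacing and position now match an upright cup at the coaster centre (predicted (270.7,132), seen (269.4,132)). I'll release and rise.

Request:
{"api": "nudge_tcp", "payload": {
  "segments": [
    [0,0,0,0,0.7],
    [0,0,0,0,0.75],
    [0,0,0,0,0.8],
    [0,0,0,0,0.9],
    [0,0,0,0,1],
    [0,0,0,0,1],
    [0,0,0,0,1],
    [0,0,-0.01,0,1],
    [0,0,-0.02,0,1],
    [0,0,-0.03,0,1]
  ]
}}

```text
clock: 12.7
position: [0.5162, -0.3389, 0.1077]
ee_rot: [-2.991, -0.953, 0.003]
force: [-0.2, -0.6, 0.1]
width: 1.001
gripper_force: 0.0
```

Request:
{"api": "nudge_tcp", "payload": {
  "segments": [
    [0,0,-0.04,0,1],
    [0,0,-0.04,0,1],
    [0,0,-0.04,0,1],
    [0,0.04,0,0,1],
    [-0.04,0,0,0,1],
    [-0.04,0,0,0,1],
    [-0.04,0,0,0,1],
    [-0.04,0,0,0,1],
    [0,0,0,0,1]
  ]
}}

```text
clock: 13.6
position: [0.4032, -0.4697, 0.2285]
ee_rot: [2.996, 0.939, -0.006]
force: [-0.7, -1.0, -0.4]
width: 1.0
gripper_force: 0.0
```

Run:
```python
from h import *
d=cap("scene"); a=cv2.resize(d["image"][60:180,220:340],None,fx=3.3,fy=3.3)
d=cap("top"); b=cv2.resize(d["image"][230:330,440:540],(396,396)); cv2.imwrite("pics/g5.png",np.hstack([a,b]))
```

```bash
python3 go.py 0.4 0 .23 .57
```

```text
tool delta [ 0.261  -0.3854 -0.0017] psi 0.6143 turn 0.0443 pos [ 0.4088 -0.4654  0.2285] tilt [ 4.e-04 -5.e-04 -1.e+00] F [1.7 0.7 0.4] M [ 0.   -0.05 -0.02] w 1.001 g 0.0 t 13.7
```

View pics/g5.png

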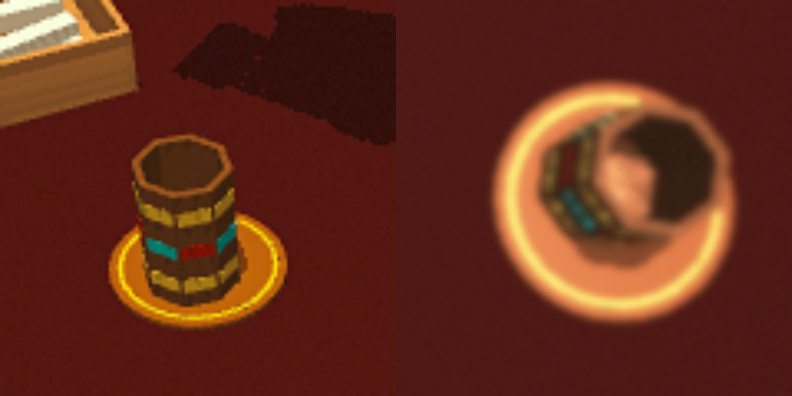

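The cup stands upright, mouth up, well within the coaster. On to the square.

Request:
{"api": "nudge_tcp", "payload": {
  "segments": [
    [0,0,0,0.044,1],
    [0.025,-0.031,0,0,1],
    [0.025,-0.031,0,0,1],
    [0.025,-0.031,0,0,1],
    [0.025,-0.031,0,0,1],
    [0.025,-0.031,0,0,1],
    [0.025,-0.031,0,0,1],
    [0.025,-0.031,0,0,1],
    [0.025,-0.031,0,0,1],
    [0.025,-0.031,0,0,1]
  ]
}}

```text
clock: 14.7
position: [0.4481, -0.1049, 0.2284]
ee_rot: [3.012, 0.892, 0.002]
force: [-0.0, -0.3, -0.1]
width: 1.0
gripper_force: 0.0
```

Request:
{"api": "nudge_tcp", "payload": {
  "segments": [
    [0.025,-0.031,0,0,1],
    [0.025,-0.031,0,0,1],
    [0.025,-0.031,0,0,1],
    [0.025,-0.031,0,0,1],
    [0.025,-0.031,0,0,1],
    [0.025,-0.031,0,0,1],
    [0.025,-0.031,0,0,1],
    [0.025,-0.031,0,0,1],
    [0.025,-0.031,0,0,1],
    [0.02,-0.03,0,0,1]
  ]
}}

```text
clock: 15.7
position: [0.4852, 0.2881, 0.2283]
ee_rot: [-3.011, -0.891, -0.001]
force: [-0.2, -0.8, 0.5]
width: 0.999
gripper_force: 0.0
```

Request:
{"api": "nudge_tcp", "payload": {
  "segments": [
    [0,0,0,0,1],
    [0,0,0,0,1],
    [0,0,0,0,1]
  ]
}}

```text
clock: 16.0
position: [0.4857, 0.284, 0.2278]
ee_rot: [3.013, 0.888, -0.0]
force: [-0.7, -0.3, -0.3]
width: 1.001
gripper_force: 0.0
```

```bash
python3 go.py 0.488 0.327 .025 .571
```

```text
tool delta [ 0.0253 -0.035   0.2028] psi 0.5731 turn 0.0021 pos [0.4857 0.284  0.2278] tilt [-1.e-04 -6.e-04 -1.e+00] F [-0.7 -0.3 -0.3] M [-0.01  0.    0.01] w 1.001 g 0.0 t 16.0
```

Request:
{"api": "nudge_tcp", "payload": {
  "segments": [
    [0.015,-0.02,0,0,1],
    [0.01,-0.015,0,0,1],
    [0,0,0.03,0,1],
    [0,0,0.04,0,1],
    [0,0,0.04,0,1],
    [0,0,0.03,0,1],
    [0,0,0,0,1],
    [0,0,0,0,1]
  ]
}}

```text
clock: 16.8
position: [0.4885, 0.3266, 0.0885]
ee_rot: [3.014, 0.886, -0.0]
force: [-0.5, -0.3, 0.7]
width: 0.998
gripper_force: 0.0
```

```bash
python3 go.py 0.488 0.327 .025 .571
```

```text
tool delta [-0.0001 -0.0006  0.0635] psi 0.5717 turn 0.0007 pos [0.4885 0.3266 0.0885] tilt [-1.e-04 -3.e-04 -1.e+00] F [-0.5 -0.3  0.7] M [ 0.04 -0.02 -0.02] w 0.998 g 0.0 t 16.8
```

Request:
{"api": "nudge_tcp", "payload": {
  "segments": [
    [0,0,0.02,0,1],
    [0,0,0.02,0,1],
    [0,0,0.015,0,1],
    [0,0,0.008,0,1],
    [0,0,0,0,1],
    [0,0,0,0,1]
  ]
}}

```text
clock: 17.4
position: [0.4885, 0.3277, 0.0256]
ee_rot: [-3.013, -0.887, -0.002]
force: [0.1, -0.5, -0.4]
width: 1.003
gripper_force: 0.0
```

```bash
python3 go.py 0.488 0.327 .025 .571
```

```text
tool delta [-0.0008  0.0003  0.0006] psi 0.5727 turn 0.0017 pos [0.4885 0.3277 0.0256] tilt [ 9.e-04  7.e-04 -1.e+00] F [ 0.1 -0.5 -0.4] M [-0.03 -0.01 -0.02] w 1.003 g 0.0 t 17.4
```

Request:
{"api": "nudge_tcp", "payload": {
  "segments": [
    [0,0,0,0,0.75],
    [0,0,0,0,0.75],
    [0,0,0,0,0.7],
    [0,0,0,0,0.6],
    [0,0,0,0,0.6],
    [0,0,0,0,0.5],
    [0,0,0,0,0.5]
  ],
  "grip_force": 15
}}

```text
clock: 18.1
position: [0.4884, 0.3269, 0.0249]
ee_rot: [3.013, 0.887, 0.001]
force: [0.1, -3.6, 5.0]
width: 0.696
gripper_force: 15.0
```

```bash
python3 go.py 0.488 0.327 .025 .571
```

```text
tool delta [-0.0003 -0.0003 -0.0001] psi 0.5724 turn 0.0014 pos [0.4884 0.3269 0.0249] tilt [ 5.e-04 -4.e-04 -1.e+00] F [ 0.1 -3.6  5. ] M [-0.71 -0.17 -0.01] w 0.696 g 15.0 t 18.1
```

Handle gripped (64 mm). I'll firm up the grip, lift, turn, and carry it to just behind the corner.

Request:
{"api": "nudge_tcp", "payload": {
  "segments": [
    [0,0,0,0,0.5],
    [0,0,0,0,0.5],
    [0,0,0,0,0.5],
    [0,0,-0.01,0,0.5],
    [0,0,-0.02,0,0.5],
    [0,0,-0.03,0,0.5],
    [0,0,-0.03,0,0.5],
    [0,0,-0.01,0.08,0.5],
    [0,0,0,0.08,0.5],
    [0,0,0,0.084,0.5]
  ],
  "grip_force": 50
}}

```text
clock: 19.1
position: [0.4876, 0.3275, 0.1254]
ee_rot: [-3.099, -0.51, 0.0]
force: [-0.4, -0.7, -3.3]
width: 0.691
gripper_force: 50.0
```

Request:
{"api": "nudge_tcp", "payload": {
  "segments": [
    [0,0,0,0,0.5],
    [0,0,0,0,0.5]
  ]
}}

```text
clock: 19.3
position: [0.4876, 0.3273, 0.1247]
ee_rot: [3.098, 0.519, -0.001]
force: [-0.7, 0.5, -2.8]
width: 0.695
gripper_force: 50.0
```

```bash
python3 go.py 0.636 -0.049 .12 .3285
```

```text
tool delta [0.0177 0.4042 0.0046] psi 0.3317 turn 0.0032 pos [0.4876 0.3273 0.1247] tilt [-6.e-04 -1.e-04 -1.e+00] F [-0.7  0.5 -2.8] M [ 0.02  0.04 -0.01] w 0.695 g 50.0 t 19.3
```

Request:
{"api": "nudge_tcp", "payload": {
  "segments": [
    [0,0.02,0,0.003,0.5],
    [0.002,0.04,0,0,0.5],
    [0.002,0.04,0,0,0.5],
    [0.002,0.05,0,0,0.5],
    [0.002,0.05,0,0,0.5],
    [0.002,0.05,0,0,0.5],
    [0.002,0.05,0,0,0.5],
    [0.002,0.05,0,0,0.5],
    [0.002,0.04,0,0,0.5],
    [0.001,0.014,0,0,0.5]
  ]
}}

```text
clock: 20.3
position: [0.6343, -0.0566, 0.1241]
ee_rot: [3.099, 0.502, -0.001]
force: [-0.4, -0.1, -3.2]
width: 0.693
gripper_force: 50.0
```

Request:
{"api": "nudge_tcp", "payload": {
  "segments": [
    [0,0,0,0,0.5],
    [0,0,0,0,0.5],
    [0,0,0,0,0.5]
  ]
}}

```text
clock: 20.6
position: [0.6329, -0.0475, 0.1247]
ee_rot: [-3.098, -0.515, 0.001]
force: [-0.4, 1.7, -3.7]
width: 0.693
gripper_force: 50.0
```

```bash
python3 go.py 0.636 -0.049 .025 .3285
```

Run:
```python
from h import *
d=cap("top"); s=cap("scene"); cv2.imwrite("pics/k.png",d["image"])
from m import *
for n,d in(("t",d),("s",s)):
  # brass end tips visible? report hull of yellow near the square
  P=arm.observe()["position"]; u,v=proj(d,[P[0],P[1],.12]).astype(int)
  m=mask(d,(18,120,150),(35,255,255),(u-90,v-90,u+90,v+90)); k=cv2.connectedComponentsWithStats(m)[2]; print(n,u,v,[r.tolist() for r in k[1:] if r[4]>30])
```

```text
tool delta [0.0024 0.0026 0.0997] psi 0.3292 turn 0.0007 pos [ 0.6329 -0.0475  0.1247] tilt [-6.0e-04  1.3e-03 -1.0e+00] F [-0.4  1.7 -3.7] M [-0.02  0.06  0.03] w 0.693 g 50.0 t 20.6
t 352 208 [[317, 229, 7, 8, 34]]
s 277 211 [[187, 140, 10, 20, 150], [361, 179, 6, 20, 84], [248, 192, 74, 50, 1274], [239, 285, 77, 5, 325]]
```

Run:
```python
from m import *
s=cap("scene"); p=arm.observe()["position"]
print(p, square(s,(240,185,330,250),p[2]-.0219+.016))
```

```text
[ 0.63320947 -0.04824064  0.1248648 ] (array([ 0.7014759 , -0.01568039], dtype=float32), array([ 0.6369079 , -0.03701038], dtype=float32), np.float32(0.31906235), np.float32(88.6045), array([0.14 , 0.108, 0.074], dtype=float32))
```

Request:
{"api": "nudge_tcp", "payload": {
  "segments": [
    [0,0.002,0.02,0,0.5],
    [0,0,0.03,0,0.5],
    [0,0,0.03,0,0.5],
    [0,0,0.01,0,0.5],
    [0,0,0.006,0,0.5],
    [0,0,0,0,0.5],
    [0,0,0,0,0.5]
  ]
}}

```text
clock: 21.45
position: [0.6351, -0.0516, 0.0301]
ee_rot: [3.1, 0.51, 0.003]
force: [-1.1, -0.1, -3.4]
width: 0.697
gripper_force: 50.0
```

```bash
python3 go.py 0.6716 -0.0369 .0225 .3285
```

Run:
```python
from m import *
s=cap("scene"); p=arm.observe()["position"]
print(p, square(s,(235,195,330,276),p[2]-.0219+.016))
```

```text
tool delta [ 0.0392 -0.0022  0.0077] psi 0.3259 turn -0.0026 pos [ 0.6351 -0.0516  0.0301] tilt [ 0.0021  0.     -1.    ] F [-1.1 -0.1 -3.4] M [-0.02  0.03 -0.03] w 0.697 g 50.0 t 21.45
[ 0.63516909 -0.0516472   0.03019432] (array([ 0.70253104, -0.01949666], dtype=float32), array([ 0.63817495, -0.04145787], dtype=float32), np.float32(0.32885426), np.float32(88.799), array([0.139, 0.11 , 0.083], dtype=float32))
```

Run:
```python
from m import *
s=cap("scene"); o=arm.observe(); p=o["position"]; z=p[2]-.0219+.016
m=mask(s,(18,90,140),(35,255,255),(235,195,330,276)); c=big(m); q=cv2.approxPolyDP(c,1.5,True)[:,0]
a=.3265; R=np.array([[np.cos(a),np.sin(a)],[-np.sin(a),np.cos(a)]])
for k in q: print(k, np.round(R@(ray(s,*k,z)-p[:2])*1000,0))
print([np.round(proj(s,np.r_[p[:2]+R.T@np.array(w),z]),0) for w in((.068,0),(-.017,.085),(-.017,-.085),(-.033,.069),(-.033,-.069),(.037,0))])
```

```text
[257 226] [  0. -64.]
[252 261] [58. -8.]
[253 269] [68.  6.]
[256 272] [68. 15.]
[319 272] [-11.  92.]
[319 259] [-30.  71.]
[301 259] [-7. 49.]
[296 264] [ 7. 51.]
[290 259] [ 7. 36.]
[265 258] [37.  3.]
[266 237] [  5. -32.]
[261 235] [  9. -42.]
[array([250., 267.]), array([319., 268.]), array([257., 215.]), array([319., 257.]), array([269., 215.]), array([264., 257.])]
```

The held square matches the tool pose within about 3 mm; the outward offset in the fit is its visible side face. I'll lower and approach the corner, slowly at the end.

Request:
{"api": "nudge_tcp", "payload": {
  "segments": [
    [0.008,0,0.003,-0.002,0.5],
    [0.01,-0.001,0.003,0,0.5],
    [0.008,0,0,0,0.5],
    [0.003,0,0,0,0.5],
    [0.001,0,0,0,0.5],
    [0,0,0,0,0.5]
  ]
}}

```text
clock: 22.15
position: [0.6622, -0.0412, 0.0226]
ee_rot: [3.099, 0.513, -0.0]
force: [-0.8, 0.3, -2.9]
width: 0.694
gripper_force: 50.0
```

```bash
python3 go.py 0.6716 -0.0369 .0235 .3285
```

```text
tool delta [ 0.0103 -0.001  -0.0009] psi 0.3278 turn -0.0007 pos [ 0.6622 -0.0412  0.0226] tilt [-3.e-04 -1.e-04 -1.e+00] F [-0.8  0.3 -2.9] M [-0.03 -0.02  0.03] w 0.694 g 50.0 t 22.15
```

Request:
{"api": "nudge_tcp", "payload": {
  "segments": [
    [0.002,0,0,0,0.5],
    [0.001,0,0,0,0.5],
    [0.001,0,0,0,0.5],
    [0.001,0,0,0,0.5],
    [0,0,0,0,0.5]
  ]
}}

```text
clock: 22.65
position: [0.6671, -0.0396, 0.0228]
ee_rot: [3.099, 0.512, 0.0]
force: [0.2, 0.0, -2.9]
width: 0.695
gripper_force: 50.0
```

```bash
python3 go.py 0.6716 -0.0369 .0235 .3285
```

```text
tool delta [ 0.0052 -0.0011 -0.0007] psi 0.3277 turn -0.0008 pos [ 0.6671 -0.0396  0.0228] tilt [ 2.e-04 -0.e+00 -1.e+00] F [ 0.2  0.  -2.9] M [-0.02 -0.02  0.01] w 0.695 g 50.0 t 22.65
```

Request:
{"api": "nudge_tcp", "payload": {
  "segments": [
    [0.001,0,0,0,0.5],
    [0.001,0,0,0,0.5],
    [0.001,0,0,0,0.5],
    [0,0,0,0,0.5]
  ]
}}

```text
clock: 23.05
position: [0.6699, -0.0386, 0.0227]
ee_rot: [-3.099, -0.513, -0.0]
force: [0.4, -0.4, -3.1]
width: 0.694
gripper_force: 50.0
```

```bash
python3 go.py 0.6716 -0.0369 .0235 .3285
```

```text
tool delta [ 0.0021 -0.001  -0.0008] psi 0.3277 turn -0.0008 pos [ 0.6699 -0.0386  0.0227] tilt [ 2.e-04  0.e+00 -1.e+00] F [ 0.4 -0.4 -3.1] M [0.01 0.04 0.04] w 0.694 g 50.0 t 23.05
```

Request:
{"api": "nudge_tcp", "payload": {
  "segments": [
    [0.001,0,0,0,0.5],
    [0.001,0,0,0,0.5],
    [0,0,0,0,0.5]
  ]
}}

```text
clock: 23.35
position: [0.6716, -0.0382, 0.0226]
ee_rot: [3.099, 0.512, -0.001]
force: [-0.2, -1.0, -3.4]
width: 0.692
gripper_force: 50.0
```

```bash
python3 go.py 0.6716 -0.0369 .0235 .3285
```

```text
tool delta [ 0.0005 -0.0013 -0.0009] psi 0.3277 turn -0.0008 pos [ 0.6716 -0.0382  0.0226] tilt [-4.e-04 -4.e-04 -1.e+00] F [-0.2 -1.  -3.4] M [-0.14  0.15  0.09] w 0.692 g 50.0 t 23.35
```

Moments are starting to appear, so first contact is close.

Request:
{"api": "nudge_tcp", "payload": {
  "segments": [
    [0.001,0,0,0,0.5],
    [0,0,0,0,0.5]
  ]
}}

```text
clock: 23.55
position: [0.6721, -0.0383, 0.0225]
ee_rot: [3.099, 0.512, -0.002]
force: [-2.6, -2.8, -3.2]
width: 0.688
gripper_force: 50.0
```

```bash
python3 go.py 0.6716 -0.0369 .0235 .3285
```

```text
tool delta [-0.     -0.0015 -0.001 ] psi 0.3276 turn -0.0009 pos [ 0.6721 -0.0383  0.0225] tilt [-1.1e-03 -9.0e-04 -1.0e+00] F [-2.6 -2.8 -3.2] M [-0.58  0.56  0.22] w 0.688 g 50.0 t 23.55
```

Request:
{"api": "nudge_tcp", "payload": {
  "segments": [
    [0.001,0,0,0,0.5],
    [0,0,0,0,0.5]
  ]
}}

```text
clock: 23.75
position: [0.6723, -0.0384, 0.0223]
ee_rot: [3.098, 0.512, -0.004]
force: [-5.0, -4.2, -1.0]
width: 0.693
gripper_force: 50.0
```

```bash
python3 go.py 0.6716 -0.0369 .0235 .3285
```

```text
tool delta [-0.0002 -0.0017 -0.0012] psi 0.3277 turn -0.0008 pos [ 0.6723 -0.0384  0.0223] tilt [-0.0025 -0.0015 -1.    ] F [-5.  -4.2 -1. ] M [-0.86  1.18  0.5 ] w 0.693 g 50.0 t 23.75
```

In contact: Mz = +0.5 means the left arm's far end touches first, so I'll turn slightly CCW and shift a little right while watching the moment.

Request:
{"api": "nudge_tcp", "payload": {
  "segments": [
    [0,0,-0.0005,-0.005,0.5],
    [0,0,0,0,0.5],
    [0,0,0,0,0.5]
  ]
}}

```text
clock: 24.05
position: [0.6727, -0.0382, 0.0228]
ee_rot: [3.097, 0.52, -0.003]
force: [-3.4, -3.0, -3.5]
width: 0.693
gripper_force: 50.0
```

```bash
python3 go.py 0.6716 -0.0369 .0235 .3285
```

```text
tool delta [-0.0006 -0.0015 -0.0007] psi 0.3327 turn 0.0042 pos [ 0.6727 -0.0382  0.0228] tilt [-0.0018 -0.0011 -1.    ] F [-3.4 -3.  -3.5] M [-0.93  0.96  0.44] w 0.693 g 50.0 t 24.05
```

Request:
{"api": "nudge_tcp", "payload": {
  "segments": [
    [0.001,0.0005,0,-0.005,0.5],
    [0,0,0,0,0.5],
    [0,0,0,0,0.5]
  ]
}}

```text
clock: 24.35
position: [0.6727, -0.0382, 0.0227]
ee_rot: [3.097, 0.526, -0.006]
force: [-8.1, -1.7, -0.6]
width: 0.694
gripper_force: 50.0
```

```bash
python3 go.py 0.6716 -0.0369 .0235 .3285
```

```text
tool delta [-0.0006 -0.0015 -0.0008] psi 0.3364 turn 0.0079 pos [ 0.6727 -0.0382  0.0227] tilt [-3.9e-03 -8.0e-04 -1.0e+00] F [-8.1 -1.7 -0.6] M [-0.74  1.84 -0.37] w 0.694 g 50.0 t 24.35
```

Request:
{"api": "nudge_tcp", "payload": {
  "segments": [
    [0.001,0,0,0.002,0.5],
    [0,0,0,0,0.5],
    [0,0,0,0,0.5]
  ]
}}

```text
clock: 24.65
position: [0.6727, -0.0381, 0.0225]
ee_rot: [3.097, 0.523, -0.009]
force: [-10.8, -4.1, 1.6]
width: 0.694
gripper_force: 50.0
```

```bash
python3 go.py 0.6716 -0.0369 .0235 .3285
```

```text
tool delta [-0.0006 -0.0015 -0.001 ] psi 0.3348 turn 0.0063 pos [ 0.6727 -0.0381  0.0225] tilt [-0.0057 -0.0014 -1.    ] F [-10.8  -4.1   1.6] M [-0.83  2.45 -0.06] w 0.694 g 50.0 t 24.65
```

Request:
{"api": "nudge_tcp", "payload": {
  "segments": [
    [0.001,0,0,0,0.5],
    [0,0,0,0,0.5],
    [0,0,0,0,0.5]
  ]
}}

```text
clock: 24.95
position: [0.6727, -0.0381, 0.0225]
ee_rot: [3.097, 0.523, -0.012]
force: [-14.7, -4.1, 4.3]
width: 0.693
gripper_force: 50.0
```

```bash
python3 go.py 0.6716 -0.0369 .0235 .3285
```

```text
tool delta [-0.0006 -0.0015 -0.0009] psi 0.3347 turn 0.0062 pos [ 0.6727 -0.0381  0.0225] tilt [-0.0074 -0.002  -1.    ] F [-14.7  -4.1   4.3] M [-0.96  3.22 -0.  ] w 0.693 g 50.0 t 24.95
```

Flush: it no longer advances, lateral forces are balanced, and Mz ≈ 0 at about 15 N of push. I'll hold 1.6 s, then back out.

Request:
{"api": "nudge_tcp", "payload": {
  "segments": [
    [0.0005,0,0,0,0.5],
    [0,0,0,0,0.5],
    [0,0,0,0,0.5],
    [0,0,0,0,0.5],
    [0,0,0,0,0.5],
    [0,0,0,0,0.5],
    [0,0,0,0,0.5],
    [0,0,0,0,0.5]
  ]
}}

```text
clock: 25.75
position: [0.6727, -0.0381, 0.0225]
ee_rot: [3.097, 0.523, -0.013]
force: [-17.1, -4.9, 6.0]
width: 0.694
gripper_force: 50.0
```

Request:
{"api": "nudge_tcp", "payload": {
  "segments": [
    [0,0,0,0,0.5],
    [0,0,0,0,0.5],
    [0,0,0,0,0.5],
    [0,0,0,0,0.5],
    [0,0,0,0,0.5],
    [0,0,0,0,0.5],
    [0,0,0,0,0.5],
    [0,0,0,0,0.5]
  ]
}}

```text
clock: 26.55
position: [0.6727, -0.0382, 0.0225]
ee_rot: [3.097, 0.523, -0.013]
force: [-16.4, -5.4, 6.6]
width: 0.691
gripper_force: 50.0
```

```bash
python3 go.py 0.6716 -0.0369 .0235 .3285
```

Run:
```python
from m import *
s=cap("scene"); o=arm.observe(); p=o["position"]; z=.017
c=big(mask(s,(18,90,140),(35,255,255),(239,205,330,268)));  q=cv2.approxPolyDP(c,1.5,True)[:,0]
a=.3285; R=np.array([[np.cos(a),np.sin(a)],[-np.sin(a),np.cos(a)]])
for k in q: print(k, np.round(R@(ray(s,*k,z)-[.736,-.015])*1000,0)+[68,0])
```

```text
tool delta [-0.0006 -0.0016 -0.001 ] psi 0.3346 turn 0.0061 pos [ 0.6727 -0.0382  0.0225] tilt [-0.0083 -0.0023 -1.    ] F [-16.4  -5.4   6.6] M [-1.05  3.55  0.02] w 0.691 g 50.0 t 26.55
[240 243] [  6. -62.]
[239 267] [ 41. -21.]
[249 267] [28. -9.]
[250 253] [  7. -31.]
[246 252] [ 11. -38.]
```

Both arms are seated and it was held for more than 1.5 s. Backing out and carrying it to the mat.

Request:
{"api": "nudge_tcp", "payload": {
  "segments": [
    [-0.005,0,-0.001,0,0.5],
    [-0.01,0,0,0,0.5],
    [-0.02,0,0,0,0.5],
    [-0.005,0,-0.02,0,0.5],
    [0,0,-0.03,0,0.5],
    [0,0,-0.03,0,0.5],
    [0,0,-0.02,0,0.5],
    [0,0,0,0,0.5],
    [0,0,0,0,0.5]
  ]
}}

```text
clock: 27.5
position: [0.6393, -0.0497, 0.124]
ee_rot: [3.097, 0.525, 0.002]
force: [-0.1, 0.1, -3.9]
width: 0.695
gripper_force: 50.0
```

```bash
python3 go.py 0.489 0.332 .13
```

```text
tool delta [-0.0161 -0.4099 -0.0061] psi 0.3358 turn 0 pos [ 0.6393 -0.0497  0.124 ] tilt [ 1.e-03  1.e-04 -1.e+00] F [-0.1  0.1 -3.9] M [-0.05  0.07 -0.03] w 0.695 g 50.0 t 27.5
```

Request:
{"api": "nudge_tcp", "payload": {
  "segments": [
    [-0.001,-0.02,0,0,0.5],
    [-0.002,-0.04,0,0,0.5],
    [-0.002,-0.05,0,0,0.5],
    [-0.002,-0.05,0,0,0.5],
    [-0.002,-0.05,0,0,0.5],
    [-0.002,-0.05,0,0,0.5],
    [-0.002,-0.05,0,0,0.5],
    [-0.002,-0.05,0,0,0.5],
    [-0.001,-0.03,0,0,0.5],
    [0,-0.02,0,0,0.5]
  ]
}}

```text
clock: 28.5
position: [0.4862, 0.3347, 0.1225]
ee_rot: [-3.096, -0.531, 0.004]
force: [1.0, -0.2, -3.7]
width: 0.692
gripper_force: 50.0
```

Request:
{"api": "nudge_tcp", "payload": {
  "segments": [
    [0,0,0,0,0.5],
    [0,0,0,0,0.5],
    [0,0,0,0,0.5]
  ]
}}

```text
clock: 28.8
position: [0.4893, 0.3301, 0.1231]
ee_rot: [3.096, 0.522, -0.002]
force: [-0.1, -0.7, -4.0]
width: 0.688
gripper_force: 50.0
```

```bash
python3 go.py 0.489 0.332 .026
```

```text
tool delta [ 0.0005 -0.002   0.0971] psi 0.3343 turn 0 pos [0.4893 0.3301 0.1231] tilt [-0.0011 -0.0017 -1.    ] F [-0.1 -0.7 -4. ] M [ 0.02 -0.04 -0.02] w 0.688 g 50.0 t 28.8
```

Request:
{"api": "nudge_tcp", "payload": {
  "segments": [
    [0,-0.002,0.02,0,0.5],
    [0,0,0.03,0,0.5],
    [0,0,0.03,0,0.5],
    [0,0,0.012,0,0.5],
    [0,0,0.003,0,0.5],
    [0,0,0,0,0.5],
    [0,0,0,0,0.5]
  ]
}}

```text
clock: 29.5
position: [0.4894, 0.3342, 0.0305]
ee_rot: [-3.097, -0.524, -0.003]
force: [0.7, 1.0, -2.6]
width: 0.697
gripper_force: 50.0
```

Request:
{"api": "nudge_tcp", "payload": {
  "segments": [
    [0,0,0.001,0,0.5],
    [0,0,0.001,0,0.5],
    [0,0,0.0005,0,0.5],
    [0,0,0,0,0.5],
    [0,0,0,0,0.5]
  ]
}}

```text
clock: 30.0
position: [0.4885, 0.3337, 0.0268]
ee_rot: [3.097, 0.525, 0.0]
force: [-0.9, 0.2, -3.0]
width: 0.695
gripper_force: 50.0
```

```bash
python3 go.py 0.489 0.332 .0249
```

```text
tool delta [-0.0001  0.0017  0.0019] psi 0.3358 turn 0 pos [0.4885 0.3337 0.0268] tilt [ 1.e-04  0.e+00 -1.e+00] F [-0.9  0.2 -3. ] M [ 0.01  0.07 -0.02] w 0.695 g 50.0 t 30.0
```

Request:
{"api": "nudge_tcp", "payload": {
  "segments": [
    [0,0,0.001,0,0.5],
    [0,0,0.001,0,0.5],
    [0,0,0,0,0.5],
    [0,0,0,0,0.5]
  ]
}}

```text
clock: 30.4
position: [0.4885, 0.3337, 0.025]
ee_rot: [3.097, 0.525, 0.0]
force: [-1.7, -1.1, 1.9]
width: 0.692
gripper_force: 50.0
```

Request:
{"api": "nudge_tcp", "payload": {
  "segments": [
    [0,0,0.0005,0,0.5],
    [0,0,0,0,0.5]
  ]
}}

```text
clock: 30.6
position: [0.4885, 0.3337, 0.0249]
ee_rot: [3.097, 0.525, 0.001]
force: [-2.9, -1.8, 8.6]
width: 0.692
gripper_force: 50.0
```

```bash
python3 go.py 0.489 0.332 .0249
```

```text
tool delta [-0.0001  0.0018  0.    ] psi 0.3358 turn 0 pos [0.4885 0.3337 0.0249] tilt [ 4.e-04 -2.e-04 -1.e+00] F [-2.9 -1.8  8.6] M [-0.76  0.66  0.01] w 0.692 g 50.0 t 30.6
```

On the mat. Releasing, rising, and retreating to see.

Request:
{"api": "nudge_tcp", "payload": {
  "segments": [
    [0,0,-0.0005,0,0.75],
    [0,0,0,0,0.85],
    [0,0,0,0,1],
    [0,0,0,0,1],
    [0,0,0,0,1],
    [0,0,0,0,1],
    [0,0,-0.02,0,1],
    [0,0,-0.03,0,1],
    [0,0,-0.04,0,1],
    [0,0,-0.04,0,1]
  ],
  "grip_force": 10
}}

```text
clock: 31.6
position: [0.488, 0.3334, 0.1557]
ee_rot: [3.097, 0.525, -0.002]
force: [1.1, 0.0, 0.2]
width: 1.003
gripper_force: 0.0
```

Request:
{"api": "nudge_tcp", "payload": {
  "segments": [
    [0,0,-0.04,0,1],
    [-0.04,0,-0.03,0,1],
    [-0.04,-0.02,0,0,1],
    [-0.04,-0.04,0,0,1],
    [-0.04,-0.04,0,0,1],
    [0,-0.04,0,0,1],
    [0,-0.04,0,0,1],
    [0,0,0,0,1]
  ]
}}

```text
clock: 32.4
position: [0.2864, 0.4501, 0.2252]
ee_rot: [-3.092, -0.535, 0.001]
force: [-0.5, -0.2, -0.7]
width: 1.002
gripper_force: 0.0
```

Create chk.py:
```python
from m import *
t=cap("top"); s=cap("scene"); old={"top":cv2.imread("pics/top0.png"),"scene":cv2.imread("pics/scene0.png")}
print("sq",square(t,(100,230,225,350),.019)); print("sq s",square(s,(370,320,570,470),.019))
for n,d,bs in(("top",t,dict(bell=(365,318,405,358),dish=(235,300,285,348),ch=(293,322,355,352),jar=(445,140,505,198),die=(150,140,202,192),corner=(292,160,408,240))),("scene",s,dict(bell=(355,158,392,202),dish=(405,255,460,305),ch=(384,204,432,252),jar=(160,135,212,202),die=(278,422,342,480)))):
  for k,(a,b,c,e) in bs.items(): print(n,k,round(float((cv2.absdiff(d["image"],old[n])[b:e,a:c].max(2)>40).mean()),3))
for d,b,n in((s,(255,100,300,160),"cup s"),):
  m=mask(d,(75,60,80),(105,255,255),b); print(n,cv2.connectedComponentsWithStats(m)[3])
print(arm.observe()["position"],arm.observe()["clock"])
```

```bash
python3 chk.py
```

```text
sq (array([0.55169094, 0.35682547], dtype=float32), array([0.48740044, 0.334673  ], dtype=float32), np.float32(0.3318281), np.float32(90.82181), array([0.138, 0.122, 0.113], dtype=float32))
sq s (array([0.55276096, 0.36043012], dtype=float32), array([0.48850003, 0.33819202], dtype=float32), np.float32(0.33316022), np.float32(89.856125), array([0.14 , 0.123, 0.116], dtype=float32))
top bell 0.0
top dish 0.0
top ch 0.0
top jar 0.0
top die 0.0
top corner 0.146
scene bell 0.0
scene dish 0.0
scene ch 0.0
scene jar 0.0
scene die 0.0
cup s [[319.50753222 239.5182665 ]
 [288.         131.5       ]
 [268.48484848 134.93939394]]
[0.28922665 0.44563304 0.22445871] 32.5
```

Run:
```python
from h import *
s=cap("scene");t=cap("top")
print(ray(s,275.5,110.3,.094),ray(t,440+660-396-0 and 440+(660-396)/3.96,230+168/3.96,.094))
```

```text
[ 0.52395948 -0.33026672] [ 0.5241451 -0.3332579]
```

The cup stands wholly on the coaster, about 10 mm off centre. The square lies on the mat's middle and nothing else has moved.

```bash
python3 -c "
from cell import arm
print(arm.sign_off())"
```

```text
the job is handed in; nothing more can be done
None
```

I handed the job in at about 32.6 s: the cup stands mouth up on the coaster, about 10 mm off its centre; the square was pressed flush into the corner at about 16 N for over 1.5 s and now lies flat on the middle of the mat, released; the bell, dish, checkers, jar and big die show no change in the camera images.

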